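# Brush out the motor housing and pack it

### The job

Take the long brush off its hanger and brush out the tall housing where it stands in the catch tray: right down to the bottom three times, bringing the brush back up to the mouth between strokes. Hang the brush back in its fork, then pack the housing and the squat end cap from the tray side by side in the black tote, both standing upright and set down gently, not dropped. Do not tip the housing over, and leave everything else on the bench where it is.

Things in the scene. Friction and masses are not known exactly. Their poses are not given: they have to be found in the camera images.
- brush: Long round brush, 200 mm, hanging upright, bristles down. Origin: centre of the bristle tip (lowest point); z up the brush. From the tip: stiff bristle head 36 mm in diameter to 55 mm, steel stem 8 mm in diameter to 122 mm, collar disc 34 mm in diameter to 130 mm, black round handle 16 mm in diameter to 200 mm. About 0.1 kg, head heavy. Take the handle from above.
- brush_collar (a point): Centre of the underside of the brush's collar, 122 mm above its tip.
- hanger: Fixed aluminium brush hanger, left or right on the bench. Origin: on the bench, under the middle of its fork; z up. Base plate 140 x 100 x 8 mm, post 172 mm high at x = 50 to 66 mm (y +-18). From the post two level prongs, 8 mm thick and wide, tops at z = 172 mm, gap 18 mm (y = -9 to 9), run to the open end at x = -36 mm, where each has a lip 5 mm high and 5 mm long.
- hanger_seat (a point): Midway between the prongs, level with their tops: where the middle of the collar's underside hangs. The stem goes between the prongs and the collar rests on them. The bristle head does not fit through the gap: lift the brush about 10 to 30 mm over the lips and move it out (and back in) along the hanger's x through the open -x end.
- tray: Fixed steel catch tray at the end of the conveyor, open on top, 160 mm (x) x 270 mm (y), walls 25 mm high and 4 mm thick, floor 4 mm. Origin: centre of its underside; z up. The housing and the end cap stand in it side by side along its y, in either order.
- housing: Tall loose aluminium motor housing standing upright, open at the top like a cup: outside diameter 64 mm, bore 54 mm, height 108 mm, with a foot flange 74 mm in diameter and 8 mm thick, whose top face is the bottom of the bore (bore 100 mm deep). Origin: centre of its underside; z up. About 0.35 kg.
- housing_mouth (a point): Centre of the housing's mouth, 108 mm above its underside.
- endcap: Squat solid round aluminium end cap, loose, standing upright: body 56 mm in diameter from 12 to 50 mm above its underside, flange 74 mm in diameter and 10 mm high at the foot, blunt cone on top, 56 mm high in all. Origin: centre of its underside; z up. About 0.25 kg.
- tote: Fixed open black tote, 260 mm (x) x 180 mm (y), walls 55 mm high and 5 mm thick, floor 5 mm. A packed box already lies in it at its -x end; the rest, about 190 mm of its length, is free. Origin: centre of its underside; z up. It stands left or right, the hanger being on the other side. Both parts fit there side by side along its x.
- squeeze_bottle: Bystander: white bottle 54 mm in diameter, 170 mm high, loose; leave it. Origin at the centre of its underside.
- swab_jar: Bystander: grey jar 60 mm in diameter, 90 mm high, loose; leave it. Origin at the centre of its underside.
- tape_roll: Bystander: roll of tape lying flat, 80 mm in diameter, 24 mm high, loose; leave it. Origin at the centre of its underside.
- carton: Bystander: cardboard carton 70 x 100 x 60 mm, loose; leave it. Origin at the centre of its underside.
- packed_box: Bystander: cardboard box 50 x 150 x 45 mm lying across the -x end of the tote, loose; leave it there. Origin at the centre of its underside, its x along the tote's x.
- meter: Bystander: grey hand meter 140 x 75 x 38 mm lying flat, loose; leave it. Origin at the centre of its underside.

How it is judged:
By the outcome, as a careful person would: the job done as asked, in the order asked, and still so for the second after the job is handed in, with the robot touching nothing.
It also fails if it takes over 72 s, if anything falls off the work surface, if the arm or the gripper's body presses on something with over 40 N, if the wrist force passes 120 N, or if a joint passes its speed limit or range.

### The arm

A 7-joint arm with a two-finger parallel gripper is mounted at the origin on the work surface. World frame = base frame: x ahead of the robot, y to its left, z up, the work surface at z = 0. Lengths are in m, angles in rad, forces in N, time in s.
With the tool pointing down it reaches from about 0.425 to 0.925 m from the base axis. Payload 6.8 kg.
Tool frame: the origin (TCP) lies between the finger pads; the fingertips stand r.tips_ahead ahead of it and the grasp point (between the pads) lies 5 mm behind it (r.tips_ahead is the distance from the TCP to the fingertips, in m); z points along the fingers, y is the line along which they close (so a half turn about z gives the same grasp; the last joint's range is limited). The gripper opens to 85 mm and grips with 20 to 120 N. Pads are 22 mm wide; open, the fingers measure 114 mm over their backs; the gripper's body (76 mm by 85 mm) begins 54 mm behind the grasp point. The pads swing forward as they close: fully open they stand 13 mm farther back than shut.
Start: joints at [1.03, 0.477, 0.022, 1.555, -0.011, 1.109, -0.083], TCP at [0.283, -0.613, 0.245] pointing down, gripper open.
Joint ranges: [-2.96, 2.96], [-0.34, 2.1], [-1.41, 1.46], [0.24, 2.44], [-1.37, 4.51], [0.17, 1.92], [-2.96, 2.96]. Speed limits (rad/s): [2.39, 2.39, 3.14, 3.14, 3.14, 3.14, 3.14].

### API

Orientations are given as a rotation vector (axis times angle).
In Python, from bench import r gives the robot as it stands.
- The arm moves only by the tool move_arm, never from a script. Its argument "rows" is one flat list of numbers, 4 for each row, row after row: the shift along the tool's x, y, z in cm, then the turn about the tool's z in degrees. In form: [tx, ty, tz, twist, tx, ty, tz, twist, ...]. A call has 1 to 10 rows; each row is the pose to reach, as a shift and turn from the pose commanded when the call began, along the tool's axes at that moment; what a row does not reach only later rows make up. A row lasts 1/8 s, in which the tool goes at most 62.5 mm and 10.7 degrees, less where a joint would pass 70% of its speed; a pose out of reach is approached as far as the arm can. A call with a gripper value outside its range is refused whole. "fingers" is the opening, from 0 (shut) to 1 (fully open), set as the call begins (left out, the last holds). The fingers move at their own pace and stop on an object; "newtons" is the grip in N (left out, the last holds). Time passes only in rows, so rows that repeat a pose let the fingers close. It gives the time, the measured TCP pose, the force, the opening and the grip force at its end, in the units of the state.
- r.get_obs(): the state, without advancing time (a new reading comes with each control period).
- r.grab_frame(name): name is "side" or "top" or "wrist"; returns the picture (384x512x3 uint8, blue, green, red); there is no depth.
- r.camera_params(name): a dict with "fx", "fy", "cx", "cy" (pixels), "world_from_camera" (4x4, takes a point from camera to world coordinates). Camera axes: x right, y down, z forward; pixel columns grow to the right and rows downward; lengths in m; the calibration is good to about 2 mm. A picture is of the moment at which its call begins: read the wrist's pose just before it. camera_params takes no time and is no camera call; for the wrist camera it gives the pose at the moment of the call.
- r.hand_in(): hands the job in; it is judged then, once.
The state is a dict: "clock": time; "joints": joint angles; "qvel": joint speeds; "tau": joint torques, N m; "tcp_pos": TCP position; "orientation": TCP orientation; "contact_force": force on the tool from outside, world axes, zero at the start; "moment": the same for the moment, N m; "grip_width": finger opening in m; "gripper_force": force on a finger pad.
Only numpy, scipy, OpenCV 4.12 (cv2) and the standard library are available. Lean on these libraries where they do the work, as an engineer would, in place of code of your own. Each camera call takes 0.05 s, during which the arm holds its last target. There are 200 camera calls.

## Working session

There is one attempt and no reset: what is moved stays moved. The work goes in short steps, Python scripts to look and compute and a tool call to move; the robot and the scene stay as the last step left them, time stands still between calls to the robot, and variables do not carry over. Pictures are saved under pics/ and viewed, at most 10 in all, crops included, and the job is handed in when it is done.

Besides the shell and the picture viewer there is one more tool, called after "Call:" by a JSON object that holds its "op" and its "data", one argument or row to a line. move_arm: Moves the arm, as the interface text tells. Its arguments: {"type":"object","properties":{"rows":{"type":"array"},"fingers":{"type":"number"},"newtons":{"type":"number"}},"required":["rows"]}

```bash
ls; mkdir -p pics; python3 - <<'E'
from bench import r
import cv2,numpy as np
o=r.get_obs();print({k:np.round(v,3) for k,v in o.items()},r.tips_ahead)
for n in("side","top"):
    p=r.camera_params(n);print(n,p["fx"],p["fy"],p["cx"],p["cy"],np.round(p["world_from_camera"],3).tolist())
    cv2.imwrite(f"pics/{n}0.png",r.grab_frame(n))
E
```

```text
pics
{'clock': np.float64(0.0), 'joints': array([ 1.03 ,  0.478,  0.022,  1.556, -0.012,  1.109, -0.083]), 'qvel': array([-0.   , -0.   ,  0.   , -0.   , -0.002,  0.001,  0.001]), 'tau': array([ 0.0000e+00, -5.9645e+01,  1.6080e+00, -2.8120e+01,  1.2000e-02,
        9.0000e-03,  0.0000e+00]), 'tcp_pos': array([ 0.283, -0.612,  0.244]), 'orientation': array([-3.067e+00, -6.740e-01,  1.000e-03]), 'contact_force': array([-0.309,  0.658,  0.956]), 'moment': array([0.003, 0.026, 0.001]), 'gripper_force': np.float64(0.0), 'grip_width': np.float64(0.085)} 0.014
side 369.73657774001055 369.73657774001055 251.73918416860258 192.739324630618 [[-0.89, -0.355, 0.287, 0.28], [-0.457, 0.69, -0.561, 0.57], [0.001, -0.63, -0.776, 0.9], [0.0, 0.0, 0.0, 1.0]]
top 485.4682532209155 485.4682532209155 262.83378427189075 193.30048391046614 [[0.001, -0.998, 0.058, 0.469], [-1.0, -0.0, 0.016, -0.002], [-0.016, -0.058, -0.998, 1.363], [0.0, 0.0, 0.0, 1.0]]
```

View pics/side0.png

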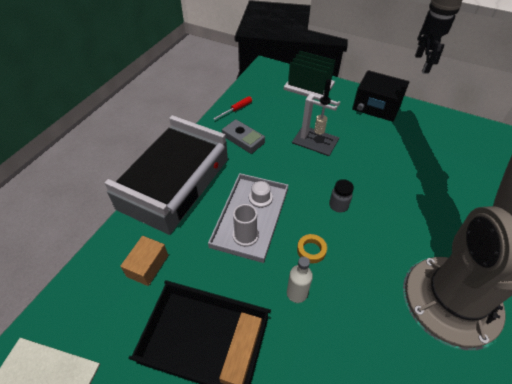

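View pics/top0.png

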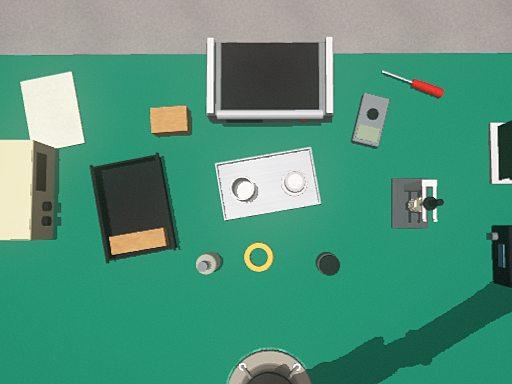

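The two views show the hanger at the right (top px ~(412,203)), the tray in the middle (housing (244,189), end cap (294,182)) and the tote at the left (135,207). I'll enlarge the hanger and the tray/tote.

```bash
python3 - <<'E'
import cv2,numpy as np
t=cv2.imread("pics/top0.png");s=cv2.imread("pics/side0.png")
a=cv2.resize(t[165:240,380:455],(395,300),interpolation=cv2.INTER_CUBIC)  # 75px wide
b=cv2.resize(s[75:165,285:360],(395,474),interpolation=cv2.INTER_CUBIC)
c=cv2.resize(t[140:235,208:328],(395,313),interpolation=cv2.INTER_CUBIC)
im=np.zeros((600,800,3),np.uint8);im[:300,:395]=cv2.resize(a,(395,300));im[:474,400:795]=b;im[300:600,:395]=cv2.resize(c,(395,300))
cv2.imwrite("pics/z0.png",im)
E
```

```text
(no output)
```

View pics/z0.png

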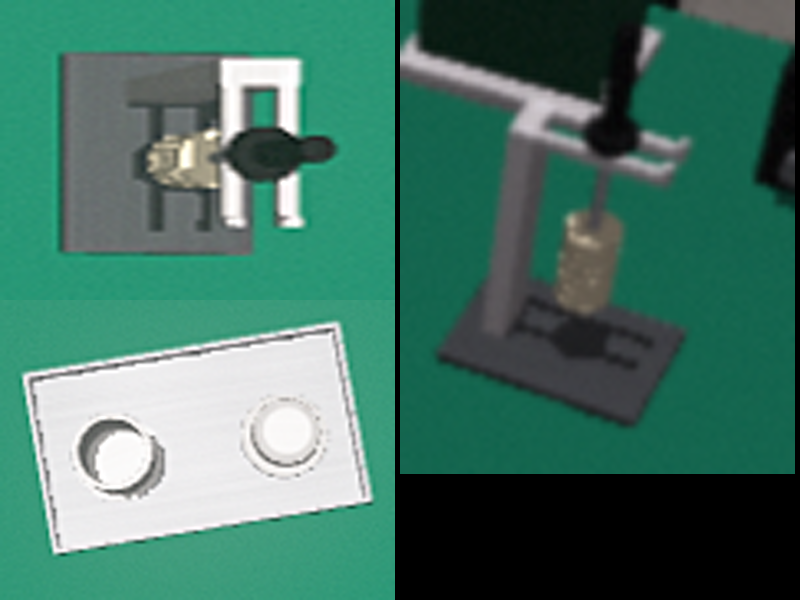

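The fork opens toward the robot (−x), its post at the far end; the collar is at about (430,203) and the handle top at about (441,202). The housing mouth is at about (243,190).

```bash
cat > h.py <<'E'
import numpy as np,cv2
from bench import r
from scipy.spatial.transform import Rotation as R
def ray(n,uv,p=None):
    p=p or r.camera_params(n);T=np.array(p["world_from_camera"])
    d=T[:3,:3]@np.array([(uv[0]-p["cx"])/p["fx"],(uv[1]-p["cy"])/p["fy"],1]);return T[:3,3],d
def on(n,uv,z,p=None):
    o,d=ray(n,uv,p);return o+d*(z-o[2])/d[2]
def tri(a,ua,b,ub):
    o1,d1=ray(a,ua);o2,d2=ray(b,ub)
    s=np.linalg.lstsq(np.stack([d1,-d2],1),o2-o1,rcond=None)[0]
    p,q=o1+s[0]*d1,o2+s[1]*d2;return (p+q)/2,np.linalg.norm(p-q)
def proj(n,P,p=None):
    p=p or r.camera_params(n);T=np.linalg.inv(np.array(p["world_from_camera"]));q=T[:3,:3]@np.array(P)+T[:3,3]
    return np.array([p["fx"]*q[0]/q[2]+p["cx"],p["fy"]*q[1]/q[2]+p["cy"]])
def togo(P,yaw=None):
    "cm along tool axes from the commanded/measured pose to TCP point P"
    o=r.get_obs();M=R.from_rotvec(o["orientation"]).as_matrix()
    return np.round(M.T@(np.array(P)-o["tcp_pos"])*100,2)
E
python3 - <<'E'
from h import *
t=cv2.imread("pics/top0.png");s=cv2.imread("pics/side0.png")
pr=lambda n,v:print(n,np.round(v,4).tolist())
pr("prong white corners",[on("top",c,.172)[:2] for c in((421.8,222),(437.3,222),(421.8,179.5),(437.3,179.5))])
g=t[170:235,405:445].min(2)>175
ys,xs=np.nonzero(g);rect=cv2.minAreaRect(np.stack([xs+405,ys+170],1).astype(np.float32));b=cv2.boxPoints(rect);pr("prong box",rect[2]);print(np.round([on("top",c,.172)[:2] for c in b],4).tolist())
pr("handle top",on("top",(440.8,202.5),.25));pr("collar top",on("top",(429.7,203.3),.18))
pr("tri handle top",np.r_[tri("top",(440.8,202.5),"side",(285+628/5.27,75+28/5.27))])if 0 else print(tri("top",(440.8,202.5),"side",(285+228/5.27,75+28/5.27)))
# tray rim and tote rim
hsv=cv2.cvtColor(t,cv2.COLOR_BGR2HSV)
green=cv2.inRange(hsv,(65,100,30),(95,255,255))
for n,(x0,y0,x1,y1),z in(("tray",(205,140,330,235),.025),("tote",(80,145,190,270),.055)):
    m=cv2.bitwise_not(green)[y0:y1,x0:x1]
    c=max(cv2.findContours(m,0,2)[0],key=cv2.contourArea)+np.array([x0,y0])
    rc=cv2.minAreaRect(c);b=cv2.boxPoints(rc);w=np.array([on("top",q,z) for q in b])
    print(n,rc,np.round(w[:,:2],4).tolist(),"c",np.round(w.mean(0),4),"sides",np.linalg.norm(w[1]-w[0]),np.linalg.norm(w[2]-w[1]))
pr("housing mouth",on("top",(243.2,190),.108));print(tri("top",(243.2,190),"side",(245,213)))
pr("cap",on("top",(294,182),.05));print(tri("top",(294,182),"side",(261,187)))
# packed box
br=cv2.inRange(hsv,(8,80,60),(22,255,255))[220:260,100:175]
c=max(cv2.findContours(br,0,2)[0],key=cv2.contourArea)+np.array([100,220]);w=np.array([on("top",q,.05) for q in cv2.boxPoints(cv2.minAreaRect(c))]);print("box",np.round(w[:,:2],3).tolist())
for n,u,z in(("bottle",(208,262),.17),("jar",(328,263),.09),("tape",(258,257),.02),("meter",(371,121),.03)):pr(n,on("top",u,z))
E
```

```text
prong white corners [[0.4676, -0.37], [0.4676, -0.4076], [0.5715, -0.3718], [0.5715, -0.4096]]
prong box 88.5679
[[0.5698, -0.3512], [0.5711, -0.4064], [0.4701, -0.407], [0.4687, -0.3521]]
handle top [0.5121, -0.3898, 0.25]
collar top [0.5129, -0.3874, 0.18]
(array([ 0.51308892, -0.38855693,  0.25268755]), np.float64(0.0022325384880306524))
tray ((267.3104553222656, 183.0610809326172), (58.68675994873047, 98.81566619873047), 80.27242279052734) [[0.6317, 0.1566], [0.678, -0.1136], [0.5176, -0.1402], [0.4714, 0.1281]] c [0.5747 0.0077 0.025 ] sides 0.27417948386219165 0.1626354624723733
tote ((132.71414184570312, 207.36819458007812), (98.47438049316406, 72.01383209228516), 79.54009246826172) [[0.62, 0.495], [0.6557, 0.3018], [0.3935, 0.25], [0.358, 0.4408]] c [0.5068 0.3719 0.055 ] sides 0.19643970135242422 0.26730610017318374
housing mouth [0.5498, 0.0695, 0.108]
(array([0.55243198, 0.07042461, 0.11458558]), np.float64(0.006638796260030663))
cap [0.5753, -0.0649, 0.05]
(array([ 0.57427606, -0.06402158,  0.06650003]), np.float64(0.0006694029471039013))
box [[0.429, 0.439], [0.455, 0.282], [0.405, 0.273], [0.378, 0.43]]
bottle [0.3692, 0.1516, 0.17]
jar [0.3608, -0.1508, 0.09]
tape [0.3707, 0.0331, 0.02]
meter [0.7461, -0.279, 0.03]
```

Call:
{"op": "move_arm", "data": {
  "rows": [3,-1,-5,5,8,-2.8,-7,10,13,-4.6,-7,13.8,18,-6.4,-7,13.8,23,-8.1,-7,13.8,27.5,-9.7,-7,13.8,30.2,-10.7,-7,13.8,30.2,-10.7,-7,13.8],
  "fingers": 0.6,
  "newtons": 50
}}

```text
clock: 1.1
tcp_pos: [0.5145, -0.3859, 0.3147]
orientation: [-3.125, -0.309, -0.0]
contact_force: [0.5, 0.0, -0.7]
grip_width: 0.0515
gripper_force: 0.0
```

```bash
python3 - <<'E'
from h import *
o=r.get_obs();print(o["clock"],o["tcp_pos"],o["orientation"],R.from_rotvec(o["orientation"]).as_matrix().round(3).tolist())
p=r.camera_params("wrist");f=r.grab_frame("wrist")
for P in((.5125,-.389,.25),(.5125,-.389,.18),(.4695,-.372,.177),(.4695,-.406,.177)):
    u=proj("wrist",P,p);print(u.round(1));cv2.circle(f,tuple(int(round(v)) for v in u),4,(0,0,255),1)
cv2.imwrite("pics/w1.png",f)
E
```

```text
1.1 [ 0.51449889 -0.38591223  0.31465941] [-3.12456126e+00 -3.09378071e-01 -2.69060702e-04] [[0.981, 0.196, -0.0], [0.196, -0.981, 0.002], [0.0, -0.002, -1.0]]
[261.5 212. ]
[260.8 185.4]
[235.1 222.6]
[268.9 228.8]
```

View pics/w1.png

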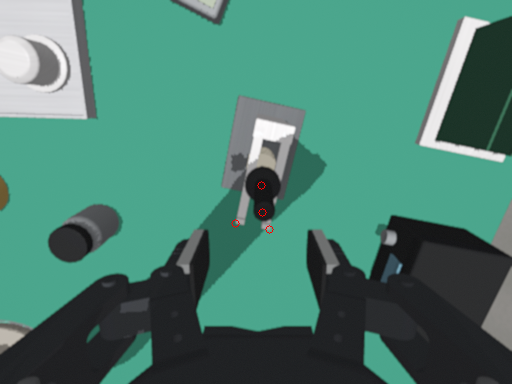

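The predicted marks sit on the handle top (263,211) and the collar (263,184), within about 2 px. I'll descend and grip.

Call:
{"op": "move_arm", "data": {
  "rows": [-0.3,0.4,3,0,-0.3,0.4,6,0,-0.3,0.4,8.5,0,-0.3,0.4,10.5,0,-0.3,0.4,11.3,0,-0.3,0.4,11.3,0,-0.3,0.4,11.3,0]
}}

```text
clock: 2.02
tcp_pos: [0.5104, -0.3942, 0.2033]
orientation: [3.126, 0.3, 0.002]
contact_force: [-0.4, 0.1, 0.1]
grip_width: 0.0513
gripper_force: 0.0
```

Call:
{"op": "move_arm", "data": {
  "rows": [0,0,0,0,0,0,0,0,0,0,0,0,0,0,0,0,0,0,0,0,0,0,0,0],
  "fingers": 0,
  "newtons": 50
}}

```text
clock: 2.78
tcp_pos: [0.5104, -0.3935, 0.2029]
orientation: [3.127, 0.301, 0.001]
contact_force: [-0.3, 1.4, 6.1]
grip_width: 0.0148
gripper_force: 48.8
```

Call:
{"op": "move_arm", "data": {
  "rows": [0,0,-0.5,0,0,0,-1.2,0,0,0,-2,0,-1,-0.2,-2,0,-3,-0.6,-2,0,-5.5,-1.1,-2,0,-7.8,-1.6,-2,0,-8.8,-1.8,-2.5,0,-8.8,-1.8,-5,0,-8.8,-1.8,-9,0]
}}

```text
clock: 4.03
tcp_pos: [0.4198, -0.392, 0.2923]
orientation: [-3.125, -0.301, 0.003]
contact_force: [1.1, -0.6, -0.4]
grip_width: 0.015
gripper_force: 48.7
```

```bash
python3 - <<'E'
from h import *
for i in range(3):f=r.grab_frame("side")
t=r.grab_frame("top")
o=r.get_obs();print(o["clock"],o["tcp_pos"],o["grip_width"],o["contact_force"],o["moment"])
cv2.imwrite("pics/s2.png",f);cv2.imwrite("pics/t2.png",t)
# brush head in side: beige mask
print(proj("side",o["tcp_pos"]),proj("top",o["tcp_pos"]))
u=proj("side",o["tcp_pos"]+[0,0,-.08]).astype(int)
c=f[max(0,u[1]-90):u[1]+90,u[0]-75:u[0]+75];print(u)
v=proj("top",o["tcp_pos"]+[0,0,-.08]).astype(int)
d=t[v[1]-60:v[1]+60,v[0]-60:v[0]+60];print(v)
c=cv2.resize(c,None,fx=2.6,fy=2.6);d=cv2.resize(d,None,fx=3,fy=3)
im=np.zeros((500,800,3),np.uint8);im[:c.shape[0],:c.shape[1]]=c;im[:d.shape[0],420:420+d.shape[1]]=d
cv2.imwrite("pics/z2.png",im)
E
```

```text
4.225 [ 0.42092725 -0.39271956  0.29321457] 0.01446232806824735 [-0.23316102  0.43128039 -2.23350494] [0.00390784 0.04931117 0.04658548]
[362.21675304  75.89571251] [449.89576119 243.50901801]
[356  99]
[437 241]
```

View pics/z2.png

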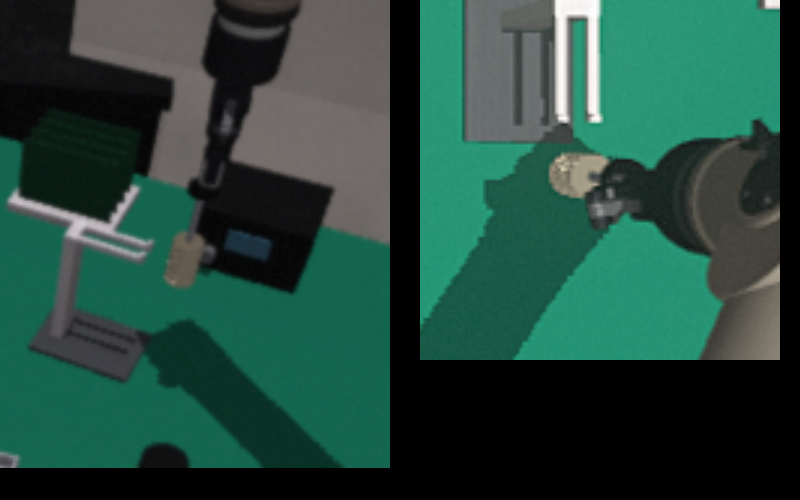

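The brush is out of the fork with its head hanging clear (side view px ~(351,110)), and the empty fork is plainly visible. I'll measure the tilt, the grip height and the fork.

```bash
python3 - <<'E'
from h import *
f=cv2.imread("pics/s2.png");t=cv2.imread("pics/t2.png")
o=r.get_obs();T=o["tcp_pos"]
def beige(im,x0,y0,x1,y1):
    h=cv2.cvtColor(im,cv2.COLOR_BGR2HSV)[y0:y1,x0:x1];m=cv2.inRange(h,(10,45,90),(32,200,255))
    c=max(cv2.findContours(m,0,2)[0],key=cv2.contourArea);c=c+np.array([x0,y0]);return cv2.minAreaRect(c),c
a,ca=beige(f,335,90,370,125);b,cb=beige(t,415,225,442,252);print(a,b)
P,e=tri("top",b[0],"side",a[0]);print("head centre",P,e,"tcp-headcentre",T-P)
# silhouettes of an ideal upright brush: predicted head centre px for gripped straight
for hz in(.110,.12,.13):
    Q=T-[0,0,hz];print(hz,proj("side",Q).round(1),proj("top",Q).round(1))
# fork
x0,y0=415,176;g=t[y0:230,x0:450].min(2)
for y in (200,206,212,218,221,222,223,224):print(y,g[y-y0,:30].tolist())
print("rows in prong col",[ (x,[int(v) for v in g[38:54,x-x0]]) for x in(425,435)])
E
```

```text
((351.558837890625, 108.76471710205078), (9.701424598693848, 19.645383834838867), 14.03624439239502) ((429.5, 239.5), (13.0, 19.0), 90.0)
head centre [ 0.42546435 -0.38494667  0.18113138] 2.1261361319037656e-05 tcp-headcentre [-0.0045371  -0.00777289  0.11208319]
0.11 [353.9 107.2] [433.1 241.4]
0.12 [353.2 109.8] [431.7 241.3]
0.13 [352.5 112.4] [430.3 241.1]
200 [107, 109, 78, 62, 58, 95, 85, 190, 242, 249, 212, 127, 82, 55, 41, 39, 41, 106, 233, 246, 246, 182, 49, 40, 49, 43, 46, 45, 46, 46]
206 [108, 111, 82, 60, 56, 94, 87, 190, 243, 249, 216, 128, 81, 55, 38, 40, 41, 103, 233, 245, 246, 181, 53, 37, 44, 45, 46, 43, 43, 46]
212 [107, 110, 81, 61, 56, 94, 84, 188, 242, 249, 215, 127, 79, 56, 43, 42, 40, 104, 233, 246, 248, 181, 47, 38, 46, 43, 48, 43, 41, 46]
218 [106, 107, 112, 80, 53, 94, 88, 183, 240, 246, 211, 129, 86, 55, 40, 41, 45, 72, 216, 242, 246, 184, 55, 35, 45, 46, 45, 43, 43, 44]
221 [108, 110, 78, 60, 56, 94, 104, 96, 152, 173, 210, 155, 87, 57, 40, 47, 49, 68, 143, 201, 211, 216, 125, 33, 39, 42, 45, 43, 43, 44]
222 [106, 107, 84, 66, 67, 97, 102, 100, 67, 42, 41, 81, 91, 59, 42, 43, 41, 37, 31, 22, 22, 19, 32, 39, 43, 45, 40, 42, 46, 44]
223 [102, 107, 111, 113, 108, 110, 76, 56, 63, 59, 57, 61, 76, 56, 44, 45, 42, 43, 42, 43, 41, 42, 41, 43, 45, 46, 47, 45, 43, 37]
224 [103, 106, 109, 102, 103, 105, 75, 64, 63, 66, 64, 64, 56, 46, 44, 46, 43, 42, 46, 47, 40, 44, 44, 43, 46, 41, 46, 45, 40, 44]
rows in prong col [(425, [215, 216, 214, 215, 211, 219, 255, 210, 41, 57, 64, 61, 63, 63, 62, 25]), (435, [246, 247, 245, 248, 246, 237, 254, 211, 22, 41, 40, 46, 44, 46, 42, 42])]
```

```bash
python3 - <<'E'
from h import *
print(r.tips_ahead)
s0=cv2.imread("pics/side0.png");f=cv2.imread("pics/s2.png")
def beige(im,x0,y0,x1,y1):
    h=cv2.cvtColor(im,cv2.COLOR_BGR2HSV)[y0:y1,x0:x1];m=cv2.inRange(h,(10,45,60),(32,200,255))
    c=max(cv2.findContours(m,0,2)[0],key=cv2.contourArea);c=c+np.array([x0,y0]);return cv2.minAreaRect(c)
a=beige(s0,308,105,335,145);print(a);print("expect hanging head",proj("side",(.512,-.389,.0775)))
b=beige(f,335,90,370,125);print(b)
T=r.get_obs()["tcp_pos"];d=np.array(b[0])-a[0];e=proj("side",T-[-.0045,-.0035,.1255])-proj("side",(.512,-.389,.0775));print("shift seen",d,"expected",e)
E
```

```text
0.014
((320.3560485839844, 124.79199981689453), (9.033716201782227, 16.994117736816406), 10.304845809936523)
expect hanging head [320.54679196 125.4999989 ]
((351.9117736816406, 108.35295104980469), (10.186494827270508, 20.615528106689453), 14.03624439239502)
shift seen [ 31.5557251  -16.43904877] expected [ 30.53156701 -14.02169847]
```

Call:
{"op": "move_arm", "data": {
  "rows": [0.8,-1.7,-0.8,0,2.8,-5.6,-1.6,0,5.3,-10.7,-2,0,8,-16.2,-2,0,10.8,-21.8,-2,0,13.5,-27.3,-2,0,16.1,-32.5,-2,0,18.4,-37.2,-2,0,20.1,-40.6,-2,0,21.2,-42.7,-2,0]
}}

```text
clock: 5.48
tcp_pos: [0.5461, 0.071, 0.3117]
orientation: [-3.126, -0.308, 0.003]
contact_force: [-0.1, -0.8, -1.0]
grip_width: 0.0149
gripper_force: 48.8
```

```bash
python3 - <<'E'
from h import *
for i in range(4):f=r.grab_frame("side")
o=r.get_obs();p=r.camera_params("wrist");w=r.grab_frame("wrist")
T=o["tcp_pos"];print(o["clock"],T,o["orientation"],o["grip_width"])
cv2.imwrite("pics/s3.png",f);cv2.imwrite("pics/w3.png",w)
for h in(.115,.125):print("head at",h,proj("side",T-[0,0,h]))
print("mouth",proj("side",(.551,.07,.112)),proj("wrist",(.551,.07,.112),p))
c=f[80:260,165:315]
im=np.zeros((600,800,3),np.uint8);c=cv2.resize(c,None,fx=3.2,fy=3.2);im[:c.shape[0],:c.shape[1]]=c
w2=cv2.resize(w,None,fx=.62,fy=.62);im[:w2.shape[0],482:800]=w2[:, :318]
cv2.imwrite("pics/z3.png",im)
E
```

```text
5.675 [0.54621812 0.06750717 0.31171726] [ 3.12652447e+00  3.03385239e-01 -2.52151245e-03] 0.014404266864020965
head at 0.115 [248.69929429 193.49449458]
head at 0.125 [248.72251905 196.04379983]
mouth [246.82866532 213.81011656] [256.38110788 163.30179159]Traceback (most recent call last):
  File "<stdin>", line 10, in <module>
ValueError: could not broadcast input array from shape (238,317,3) into shape (238,318,3)
```

```bash
python3 - <<'E'
import cv2,numpy as np
f=cv2.imread("pics/s3.png");w=cv2.imread("pics/w3.png")
c=cv2.resize(f[100:260,185:305],None,fx=3.75,fy=3.75,interpolation=cv2.INTER_CUBIC)
im=np.zeros((600,800,3),np.uint8);im[:,:450]=c;w2=cv2.resize(w[60:360,120:440],(345,323));im[:323,453:798]=w2
cv2.imwrite("pics/z3.png",im)
E
```

```text
(no output)
```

View pics/z3.png

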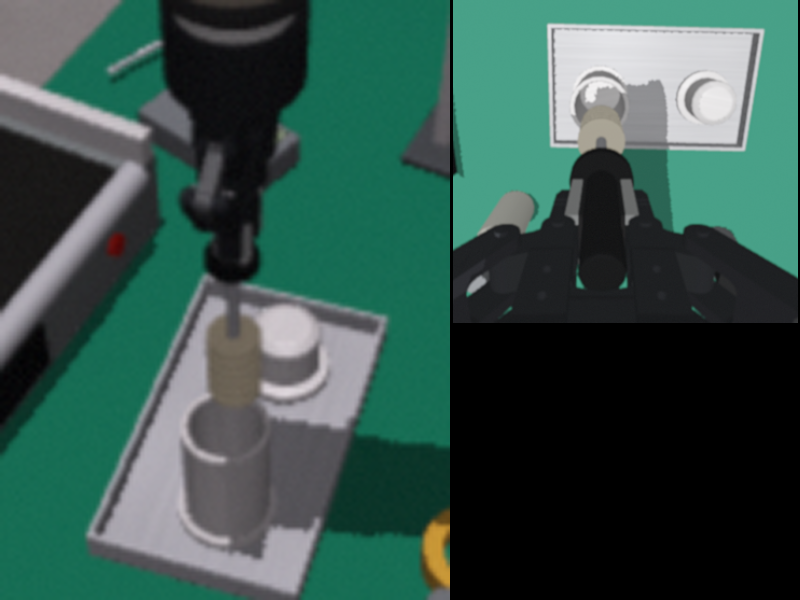

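The side view shows the brush head over the housing mouth (mouth at ~(245,214) px). In the wrist view the mouth is at ~(256,150), so I'll check that against predictions.

```bash
python3 - <<'E'
from h import *
p=r.camera_params("wrist")
c=lambda u:np.round([(u[0]-120)*1.078+453,(u[1]-60)*1.078],0)
for n,P in(("far rim",(.583,.072,.112)),("near rim",(.519,.072,.112)),("left",(.551,.104,.112)),("right",(.551,.04,.112)),("cap",(.575,-.0645,.06)),("trayFL",(.6317,.1566,.025)),("trayFR",(.678,-.1136,.025)),("NR",(.5176,-.1402,.025)),("NL",(.4714,.1281,.025))):print(n,c(proj("wrist",P,p)))
o=r.get_obs();print(o["clock"],o["tcp_pos"],o["joints"])
# what the observed wrist features give
w=lambda u:((u[0]-453)/1.078+120,u[1]/1.078+60)
for n,u,z in(("far rim",(600,68),.112),("rim l",(572,98),.112),("rim r",(628,98),.112),("cap",(713,101),.06),("FL",(549,25),.025),("FR",(763,31),.025),("NR",(746,150),.025),("NL",(551,146),.025)):print(n,on("wrist",w(u),z,p).round(4))
E
```

```text
far rim [603.  81.]
near rim [592. 139.]
left [567. 105.]
right [627. 117.]
cap [711. 105.]
trayFL [543.  22.]
trayFR [763.  27.]
NR [743. 150.]
NL [547. 147.]
5.725 [0.54634309 0.06646053 0.31184673] [ 0.05197022  0.2362584  -0.34121306  1.7547594   0.08581296  1.16652759
 -1.69343207]
far rim [0.5953 0.0774 0.112 ]
rim l [0.5596 0.1004 0.112 ]
rim r [0.5707 0.0428 0.112 ]
cap [ 0.5797 -0.0655  0.06  ]
FL [0.6291 0.1489 0.025 ]
FR [ 0.673  -0.1148  0.025 ]
NR [ 0.519  -0.1438  0.025 ]
NL [0.4731 0.1234 0.025 ]
```

```bash
python3 - <<'E'
from h import *
t=cv2.imread("pics/top0.png");w=cv2.imread("pics/w3.png");s=cv2.imread("pics/s3.png")
im=np.zeros((600,800,3),np.uint8)
im[:400,:400]=cv2.resize(t[168:208,224:264],(400,400),interpolation=cv2.INTER_CUBIC)
im[:400,400:800]=cv2.resize(w[110:190,215:295],(400,400),interpolation=cv2.INTER_CUBIC)
cv2.imwrite("pics/z4.png",im[:400])
E
```

```text
(no output)
```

View pics/z4.png

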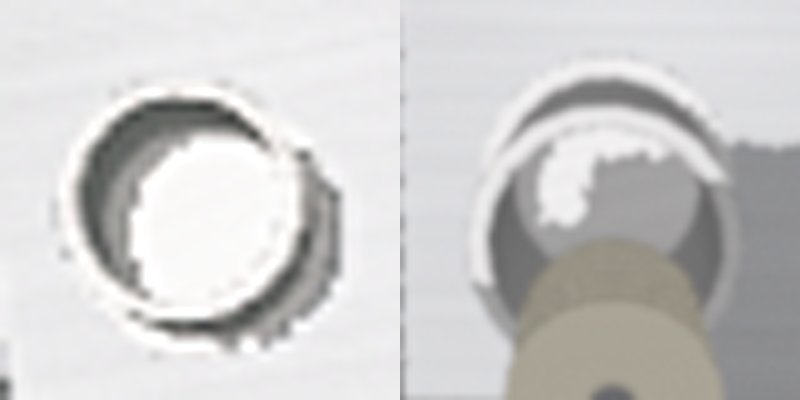

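In the top view the rim is at about (242.5,188.6) px. In the wrist view the rim proper spans 229–283 px with its far edge at y≈131; the arc I took for it before is the foot flange.

```bash
python3 - <<'E'
from h import *
p=r.camera_params("wrist")
print(on("top",(242.5,188.6),.112))
l,q=on("wrist",(229.4,158),.112,p),on("wrist",(282.6,158),.112,p);print(l,q,np.linalg.norm(l-q),(l+q)/2)
print("far",on("wrist",(255.5,131),.112,p))
o,d=ray("side",(245.3,213.9));print("side",o+d*(.112-o[2])/d[2])
# brush head in wrist: head far/near; brush tip axis offset: stem/collar
o=r.get_obs();T=o["tcp_pos"]
for h in(.153,.098):print(h,[((proj("wrist",T+np.array([a,b,-h]),p)-[215,110])*5+[400,0]).round(0) for a,b in((.018,0),(-0,.018),(0,-.018),(0,0))])
print(togo((.5475,.068,.2)))
E
```

```text
[0.55315057 0.07111819 0.112     ]
[0.55135869 0.10017667 0.112     ] [0.5628811  0.04073117 0.112     ] 0.0605519092959239 [0.55711989 0.07045392 0.112     ]
far [0.58672791 0.07670833 0.112     ]
side [0.55443175 0.07208925 0.112     ]
0.153 [array([631., 251.]), array([524., 322.]), array([702., 355.]), array([613., 339.])]
0.098 [array([635., 316.]), array([504., 401.]), array([721., 442.]), array([613., 422.])]
[ 0.16 -0.14 11.18]
```

Call:
{"op": "move_arm", "data": {
  "rows": [0.5,-0.3,0,0,0.5,-0.3,1.5,0,0.5,-0.3,3.5,0,0.5,-0.3,6,0,0.5,-0.3,8.5,0,0.5,-0.3,11,0,0.5,-0.3,13,0,0.5,-0.3,14,0,0.5,-0.3,14,0]
}}

```text
clock: 6.85
tcp_pos: [0.5508, 0.0706, 0.1715]
orientation: [3.127, 0.301, -0.003]
contact_force: [0.7, 0.1, -0.8]
grip_width: 0.0152
gripper_force: 48.9
```

Call:
{"op": "move_arm", "data": {
  "rows": [0,0,0.2,0,0,0,0.4,0,0,0,0.6,0,0,0,0.6,0]
}}

```text
clock: 7.35
tcp_pos: [0.5514, 0.0709, 0.1663]
orientation: [3.127, 0.301, 0.0]
contact_force: [0.1, -0.1, -1.0]
grip_width: 0.0147
gripper_force: 48.9
```

Call:
{"op": "move_arm", "data": {
  "rows": [0,0,0.1,0,0,0,0.2,0,0,0,0.2,0]
}}

```text
clock: 7.72
tcp_pos: [0.5518, 0.071, 0.1649]
orientation: [-3.127, -0.301, -0.001]
contact_force: [0.0, -0.8, 4.3]
grip_width: 0.0145
gripper_force: 49.5
```

Call:
{"op": "move_arm", "data": {
  "rows": [0,0,-2,0,0,0,-5,0,0,0,-8.5,0,0,0,-10.2,0,0,0,-10.2,0,0,0,-10.2,0]
}}

```text
clock: 8.48
tcp_pos: [0.5506, 0.0706, 0.2648]
orientation: [3.127, 0.301, -0.004]
contact_force: [-0.6, 0.1, -0.4]
grip_width: 0.0146
gripper_force: 49.0
```

Call:
{"op": "move_arm", "data": {
  "rows": [0,0,1.5,0,0,0,4,0,0,0,6.5,0,0,0,8.5,0,0,0,9.6,0,0,0,10,0,0,0,10.2,0,0,0,10.2,0]
}}

```text
clock: 9.48
tcp_pos: [0.5519, 0.071, 0.165]
orientation: [-3.127, -0.301, -0.002]
contact_force: [0.1, -0.4, -1.7]
grip_width: 0.0147
gripper_force: 49.1
```

Call:
{"op": "move_arm", "data": {
  "rows": [0,0,-2,0,0,0,-5,0,0,0,-8.5,0,0,0,-10.2,0,0,0,-10.2,0,0,0,-10.2,0]
}}

```text
clock: 10.22
tcp_pos: [0.5507, 0.0706, 0.2649]
orientation: [3.127, 0.301, -0.003]
contact_force: [0.5, -0.6, -1.3]
grip_width: 0.0151
gripper_force: 49.0
```

Call:
{"op": "move_arm", "data": {
  "rows": [0,0,1.5,0,0,0,4,0,0,0,6.5,0,0,0,8.5,0,0,0,9.6,0,0,0,10,0,0,0,10.2,0,0,0,10.2,0]
}}

```text
clock: 11.22
tcp_pos: [0.5519, 0.0711, 0.1649]
orientation: [-3.127, -0.301, -0.002]
contact_force: [-0.3, 0.1, -1.3]
grip_width: 0.0148
gripper_force: 49.1
```

Call:
{"op": "move_arm", "data": {
  "rows": [0,0,0.1,0,0,0,0.1,0]
}}

```text
clock: 11.48
tcp_pos: [0.5524, 0.0712, 0.1648]
orientation: [-3.127, -0.301, -0.004]
contact_force: [-1.9, 0.2, 6.9]
grip_width: 0.0149
gripper_force: 49.9
```

Call:
{"op": "move_arm", "data": {
  "rows": [0,0,-1.5,0,0,0,-4,0,0,0,-7.5,0,0,0,-11,0,0,0,-14,0,0,0,-15.1,0]
}}

```text
clock: 12.22
tcp_pos: [0.5522, 0.0712, 0.3169]
orientation: [-3.127, -0.301, -0.006]
contact_force: [-1.2, -0.3, -1.3]
grip_width: 0.0148
gripper_force: 49.0
```

```bash
python3 - <<'E'
from h import *
for v in(180,190,202,218):print(on("top",(428.97,v),.172))
for z in(.172,.177):print("end",on("top",(429,221.5),z))
o=r.get_obs();print(o["clock"],o["tcp_pos"]);print(togo((.42,-.389,.3)),togo((.507,-.389,.3)))
# stripe centre per row for fork yaw
t=cv2.imread("pics/t2.png").min(2).astype(float)
for y in(190,195,200,206,212,217):
    a=np.clip(t[y,415:445]-130,0,None);k=np.arange(415,445);L=(k<429.5);print(y,(a*k)[L].sum()/a[L].sum(),(a*k)[~L].sum()/a[~L].sum())
E
```

```text
[ 0.57028918 -0.38929028  0.172     ]
[ 0.54575097 -0.38883902  0.172     ]
[ 0.5163819  -0.38829893  0.172     ]
[ 0.47735287 -0.3875812   0.172     ]
end [ 0.46883505 -0.38749726  0.172     ]
end [ 0.46883377 -0.38587877  0.177     ]
12.225 [0.552184   0.07116789 0.31690847]
[-21.76  42.65   1.61] [-13.22  44.31   1.65]
190 423.6088082901554 434.2605263157895
195 423.6115485564304 434.2447368421053
200 423.59785522788206 434.30232558139534
206 423.6111111111111 434.2987012987013
212 423.61764705882354 434.3015463917526
217 423.60526315789474 434.29562982005143
```

Call:
{"op": "move_arm", "data": {
  "rows": [-0.9,1.7,0,0,-2.8,5.5,0,0,-5.4,10.6,0.5,0,-8.2,16.1,1,0,-11.1,21.7,1.5,0,-13.9,27.3,2,0,-16.6,32.6,3,0,-18.9,37.1,4.5,0,-20.7,40.6,6,0,-21.7,42.6,7.5,0]
}}

```text
clock: 13.48
tcp_pos: [0.4159, -0.3914, 0.2371]
orientation: [-3.127, -0.294, 0.005]
contact_force: [0.1, 0.3, -0.6]
grip_width: 0.0148
gripper_force: 48.9
```

Call:
{"op": "move_arm", "data": {
  "rows": [0,0,1,0,0,0,1.8,0,0,0,1.8,0,0,0,1.8,0]
}}

```text
clock: 13.98
tcp_pos: [0.4203, -0.388, 0.2218]
orientation: [3.127, 0.303, 0.001]
contact_force: [-0.6, 0.2, -0.6]
grip_width: 0.0149
gripper_force: 48.9
```

```bash
python3 - <<'E'
from h import *
for i in range(2):f=r.grab_frame("side")
p=r.camera_params("wrist");w=r.grab_frame("wrist")
o=r.get_obs();T=o["tcp_pos"];print(o["clock"],T,o["orientation"],o["grip_width"])
print(togo((.42,-.388,.221)),togo((.5055,-.3885,.221)))
a=cv2.resize(w[60:330,100:420],(470,397));b=cv2.resize(f[60:160,285:385],(325,325),interpolation=cv2.INTER_CUBIC)
im=np.zeros((400,800,3),np.uint8);im[:397,:470]=a;im[:325,475:800]=b;cv2.imwrite("pics/z5.png",im)
k=470/320
for n,P in(("endL",(.469,-.3705,.177)),("endR",(.469,-.4045,.177)),("collar",T-[0,0,.027])):print(n,((proj("wrist",P,p)-[100,60])*k).round(0),((proj("side",P)-[285,60])*3.25+[475,0]).round(0))
E
```

```text
14.125 [ 0.42010143 -0.38848822  0.22191605] [3.12631606e+00 3.02077595e-01 1.31057498e-03] 0.014845758348504864
[-0.   -0.05  0.09] [8.38 1.64 0.1 ]
endL [211. 115.] [641. 157.]
endR [293. 131.] [653. 138.]
collar [232. 252.] [701. 146.]
```

View pics/z5.png

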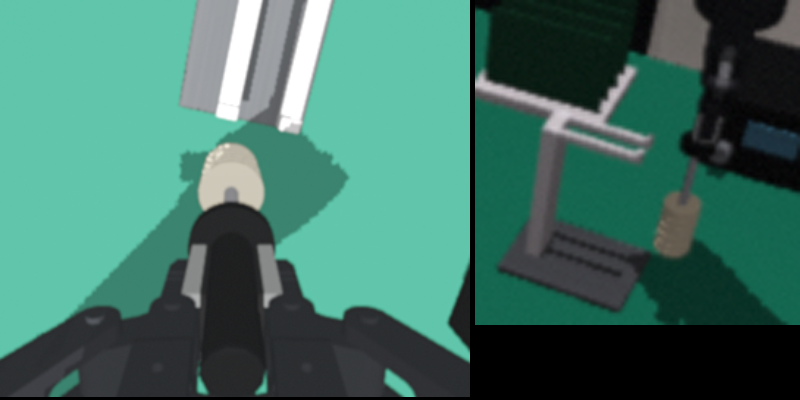

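The fork ends appear at (216,118) and (301,131) in the crop, about 2.5 mm further to −y than I had them. I'll correct for that and go in.

Call:
{"op": "move_arm", "data": {
  "rows": [0.8,0.2,0,0,2.4,0.5,0,0,4.4,1,0,0,6.4,1.4,0,0,7.8,1.7,0,0,8.3,1.8,0,0,8.3,1.8,0,0,8.3,1.8,0,0]
}}

```text
clock: 15.12
tcp_pos: [0.5038, -0.3908, 0.2213]
orientation: [3.127, 0.3, -0.001]
contact_force: [-0.5, -0.2, -1.6]
grip_width: 0.0149
gripper_force: 48.9
```

Call:
{"op": "move_arm", "data": {
  "rows": [0,0,0.5,0,0,0,1,0,0,0,1.5,0,0,0,1.7,0,0,0,1.8,0,0,0,1.8,0]
}}

```text
clock: 15.88
tcp_pos: [0.5046, -0.3905, 0.2033]
orientation: [3.127, 0.301, 0.0]
contact_force: [0.8, 0.3, -1.7]
grip_width: 0.0147
gripper_force: 48.9
```

Call:
{"op": "move_arm", "data": {
  "rows": [0,0,0.1,0,0,0,0.2,0,0,0,0.2,0]
}}

```text
clock: 16.25
tcp_pos: [0.5048, -0.3906, 0.2028]
orientation: [3.127, 0.301, 0.001]
contact_force: [-2.8, 2.8, 8.2]
grip_width: 0.0147
gripper_force: 49.8
```

Call:
{"op": "move_arm", "data": {
  "rows": [0,0,-0.1,0,0,0,-0.1,0,0,0,-0.1,0,0,0,-0.1,0],
  "fingers": 0.5
}}

```text
clock: 16.75
tcp_pos: [0.5045, -0.3905, 0.2021]
orientation: [-3.127, -0.301, 0.0]
contact_force: [1.3, 0.4, -0.6]
grip_width: 0.0428
gripper_force: 0.0
```

Call:
{"op": "move_arm", "data": {
  "rows": [0,0,-1,0,0,0,-3,0,0,0,-6,0,0,0,-10,0,0,0,-11,0]
}}

```text
clock: 17.38
tcp_pos: [0.5057, -0.3913, 0.3162]
orientation: [3.124, 0.3, 0.007]
contact_force: [0.6, 0.3, -0.6]
grip_width: 0.0427
gripper_force: 0.0
```

```bash
python3 - <<'E'
from h import *
for i in range(3):f=r.grab_frame("side")
o=r.get_obs();print(o["clock"],o["tcp_pos"])
h=cv2.cvtColor(f,cv2.COLOR_BGR2HSV)[105:145,308:335];m=cv2.inRange(h,(10,45,60),(32,200,255))
c=max(cv2.findContours(m,0,2)[0],key=cv2.contourArea)+np.array([308,105]);print(cv2.minAreaRect(c),"was (320.4,124.8) 10.3deg")
w=r.grab_frame("wrist");p=r.camera_params("wrist")
print(proj("wrist",(.507,-.3905,.25),p),proj("wrist",(.507,-.3905,.18),p))
a=cv2.resize(w[60:330,100:420],(470,397));b=cv2.resize(f[60:160,285:385],(325,325),interpolation=cv2.INTER_CUBIC)
im=np.zeros((400,800,3),np.uint8);im[:397,:470]=a;im[:325,475:800]=b;cv2.imwrite("pics/z6.png",im)
# next: housing
print(togo((.554,.071,.3)))
E
```

```text
17.525 [ 0.50450433 -0.39044657  0.31240874]
((321.5999755859375, 125.80000305175781), (9.11108112335205, 17.13750648498535), 12.528807640075684) was (320.4,124.8) 10.3deg
[258.94089958 206.4011403 ] [258.73447787 180.64210764]
[ 13.7  -44.32   1.17]
```

View pics/z6.png

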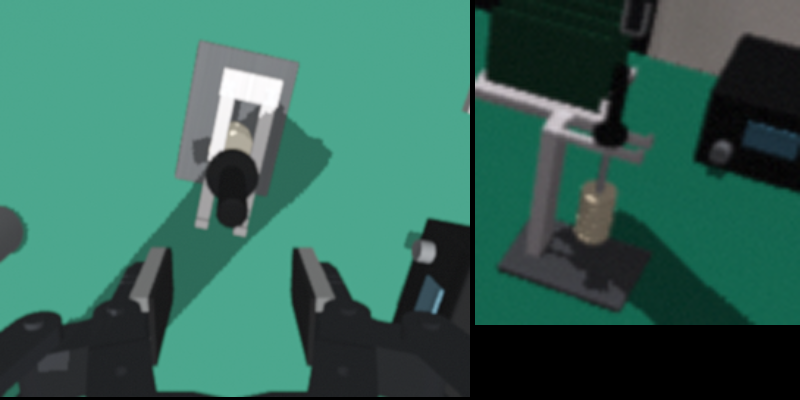

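The brush hangs upright with its collar on both prongs (wrist crop (232,175)). Now the housing.

Call:
{"op": "move_arm", "data": {
  "rows": [0.6,-1.8,0,0,1.8,-5.8,0,0,3.4,-11.1,0,0,5.2,-16.8,0,0,7,-22.6,0,0,8.8,-28.4,0,0,10.4,-33.7,0,0,11.9,-38.5,0,0,13.1,-42.3,0,0,13.7,-44.3,0,0],
  "fingers": 1
}}

```text
clock: 18.82
tcp_pos: [0.5531, 0.0748, 0.3114]
orientation: [-3.125, -0.309, 0.003]
contact_force: [-0.5, -0.2, -0.3]
grip_width: 0.0856
gripper_force: 0.0
```

Call:
{"op": "move_arm", "data": {
  "rows": [0,0,2,0,0,0,6,0,0,0,10,0,0,0,12,0,0,0,12,0]
}}

```text
clock: 19.45
tcp_pos: [0.5522, 0.0713, 0.1901]
orientation: [-3.127, -0.303, 0.008]
contact_force: [-0.5, 0.5, 0.7]
grip_width: 0.0857
gripper_force: 0.0
```

```bash
python3 - <<'E'
from h import *
r.grab_frame("side");p=r.camera_params("wrist");w=r.grab_frame("wrist")
o=r.get_obs();print(o["clock"],o["tcp_pos"],o["orientation"],o["grip_width"],togo((.554,.071,.077)))
for n,P in(("c",(.554,.071,.112)),("far",(.5855,.077,.112)),("l",(.548,.1025,.112)),("r",(.560,.0395,.112)),("tcp",o["tcp_pos"])):print(n,proj("wrist",P,p).round(0))
cv2.imwrite("pics/w7.png",w)
E
```

```text
19.55 [0.55425653 0.0713397  0.19264029] [-3.12670189e+00 -3.02504193e-01  1.44653046e-04] 0.08496793978727009 [-0.03  0.03 11.56]
c [258. 201.]
far [259. 159.]
l [216. 201.]
r [301. 201.]
tcp [258. 254.]
```

View pics/w7.png

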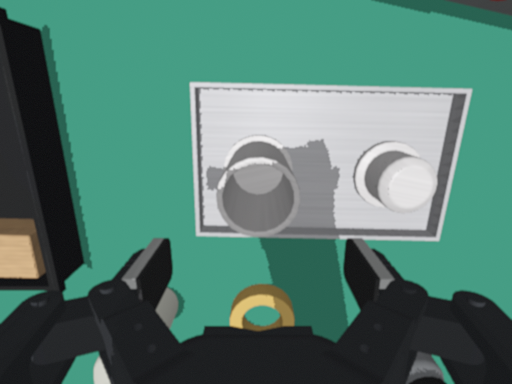

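The rim is centred at (258,197) px, about 2.5 mm ahead of the estimate. The cap top is at (408,185) px. Before moving I'll compute the cap and tote figures.

```bash
python3 - <<'E'
from h import *
p=r.camera_params("wrist");o=r.get_obs();M=R.from_rotvec(o["orientation"]).as_matrix()
print("cam in tool",M.T@(np.array(p["world_from_camera"])[:3,3]-o["tcp_pos"]))
for z in(.054,.06):
    P=[on("wrist",u,z,p) for u in((381,185),(436,185),(408.5,158),(408.5,212))];print("cap",np.mean(P,0),np.linalg.norm(P[0]-P[1]),np.linalg.norm(P[2]-P[3]))
print("cap flange far edge l r",on("wrist",(356,178),.014,p),on("wrist",(388,142),.014,p))
print("tray FL FR",on("wrist",(192,84),.025,p),on("wrist",(469,91),.025,p),"NL",on("wrist",(197,238),.025,p))
print("tote wrist: rim right near corner(83,262), right far(42,28)",on("wrist",(83,262),.055,p),on("wrist",(40,28),.055,p))
f=cv2.imread("pics/side0.png")
for u in((172,286),(270,318)):print("side corner",on("side",u,.055))
g=cv2.bitwise_not(cv2.inRange(cv2.cvtColor(f,cv2.COLOR_BGR2HSV),(65,80,20),(95,255,255)))[275:384,120:280]
c=max(cv2.findContours(g,0,2)[0],key=cv2.contourArea);c=cv2.approxPolyDP(c,5,True)[:,0]+[120,275];print(c.tolist());print([on("side",u,.055)[:2].round(4).tolist() for u in c])
E
```

```text
cam in tool [ 0.07093026  0.00013332 -0.12848628]
cap [ 0.57816591 -0.07002803  0.054     ] 0.05223472102373583 0.05385906960941693
cap [ 0.57919345 -0.066551    0.06      ] 0.05106144319461442 0.05264930623686777
cap flange far edge l r [ 0.56831506 -0.03454942  0.014     ] [ 0.61217868 -0.05637406  0.014     ]
tray FL FR [0.62958289 0.15020263 0.025     ] [ 0.67428274 -0.11241953  0.025     ] NL [0.47003746 0.12385652 0.025     ]
tote wrist: rim right near corner(83,262), right far(42,28) [0.43629347 0.23129146 0.055     ] [0.64814689 0.27143805 0.055     ]
side corner [0.63242492 0.30966128 0.055     ]
side corner [0.38560242 0.27170463 0.055     ]
[[166, 282], [130, 358], [200, 383], [249, 383], [269, 310]]
[[0.6516, 0.3077], [0.6171, 0.4886], [0.4564, 0.4613], [0.3659, 0.4148], [0.3958, 0.2557]]
```

Call:
{"op": "move_arm", "data": {
  "rows": [0.2,0,1.5,0,0.2,0,4,0,0.2,0,7,0,0.2,0,9.5,0,0.2,0,11,0,0.2,0,11.5,0,0.2,0,11.5,0]
}}

```text
clock: 20.42
tcp_pos: [0.5569, 0.071, 0.0776]
orientation: [-3.127, -0.301, -0.001]
contact_force: [0.5, 0.4, 0.4]
grip_width: 0.0851
gripper_force: 0.0
```

Call:
{"op": "move_arm", "data": {
  "rows": [0,0,0,0,0,0,0,0,0,0,0,0,0,0,0,0,0,0,0,0],
  "fingers": 0.4,
  "newtons": 60
}}

```text
clock: 21.05
tcp_pos: [0.5573, 0.0713, 0.0787]
orientation: [-3.127, -0.301, -0.003]
contact_force: [-1.6, 1.4, 4.9]
grip_width: 0.0635
gripper_force: 64.6
```

Call:
{"op": "move_arm", "data": {
  "rows": [0,0,-0.6,0,0,0,-2.2,0,0,0,-4.5,0,0,0,-7,0,0,0,-9.3,0,0,0,-10,0,0,0,-10,0]
}}

```text
clock: 21.92
tcp_pos: [0.5565, 0.0708, 0.1777]
orientation: [3.127, 0.301, 0.001]
contact_force: [-0.2, -0.4, -3.6]
grip_width: 0.0635
gripper_force: 66.9
```

Call:
{"op": "move_arm", "data": {
  "rows": [0,-1,0,0,-0.1,-3.5,0,0,-0.2,-7,0,0,-0.4,-11.2,0,0,-0.6,-15.5,0,0,-0.7,-19.8,0,0,-0.9,-23.9,0,0,-1,-27.4,0,0,-1.1,-29.8,0,0,-1.1,-30.7,0,0]
}}

```text
clock: 23.18
tcp_pos: [0.4852, 0.3723, 0.1763]
orientation: [-3.126, -0.306, 0.003]
contact_force: [-0.3, -1.2, -3.3]
grip_width: 0.0637
gripper_force: 67.0
```

```bash
python3 - <<'E'
from h import *
for i in range(3):f=r.grab_frame("side")
o=r.get_obs();print(o["clock"],o["tcp_pos"],o["orientation"],o["grip_width"],o["contact_force"]);print(togo((.488,.371,.0797)))
p=r.camera_params("wrist");w=r.grab_frame("wrist");t=r.grab_frame("top");cv2.imwrite("pics/w8.png",w);cv2.imwrite("pics/s8.png",f);cv2.imwrite("pics/t8.png",t)
# tote rim in wrist: dark vs green
h=cv2.cvtColor(w,cv2.COLOR_BGR2HSV);g=cv2.inRange(h,(65,80,20),(95,255,255))
print("tote pred corners (wrist px)",[proj("wrist",np.r_[np.array([.507,.375])+a*.13*np.array([.98,.199])+b*.09*np.array([-.199,.98]),.055],p).round(0).tolist() for a,b in((1,1),(1,-1),(-1,1),(-1,-1))])
for y in(20,60,100,140,180):
    row=g[y];k=np.nonzero(np.diff(row.astype(int)))[0];print(y,k.tolist())
for x in(200,260,320):print("col",x,np.nonzero(np.diff(g[:,x].astype(int)))[0].tolist())
E
```

```text
23.325 [0.48693504 0.36956021 0.17659488] [ 3.12596559e+00  3.01106118e-01 -1.51361514e-03] 0.06363922574322547 [ 0.83899513  0.42704469 -4.08457147]
[ 0.14 -0.13  9.69]
tote pred corners (wrist px) [[133.0, -7.0], [375.0, -9.0], [167.0, 292.0], [347.0, 291.0]]
20 [23, 134, 381]
60 [24, 138, 377]
100 [25, 143, 372, 496]
140 [26, 147, 368, 487]
180 [27, 151, 364, 477]
col 200 []
col 260 []
col 320 []
```

```bash
python3 - <<'E'
from h import *
w=cv2.imread("pics/w8.png");p=r.camera_params("wrist")
m=cv2.inRange(cv2.cvtColor(w,cv2.COLOR_BGR2HSV),(8,80,50),(24,255,255));m=cv2.morphologyEx(m,cv2.MORPH_OPEN,np.ones((3,3)))
n,l,s,c=cv2.connectedComponentsWithStats(m)
O=np.array([.507,.375])
def tf(P):d=P[:2]-O;return np.round([d@[.98,.199],d@[-.199,.98]],4)
for i in range(1,n):
    if s[i][4]<30: continue
    x,y,ww,hh,a=s[i];cols=[x+3,x+ww-4];print(s[i].tolist(),[(q,int(np.nonzero(l[:,q]==i)[0].min()),tf(on("wrist",(q,np.nonzero(l[:,q]==i)[0].min()),.05,p))) for q in cols])
t=cv2.imread("pics/top0.png");print("box top-edge in top view",tf(on("top",(137,234),.05)))
v=w[:,256].astype(int).sum(1);print("far wall col 256",[ (i,int(v[i])) for i in range(0,60,4)])
E
```

```text
[180, 216, 22, 16, 245] [(np.int32(183), 223, array([-0.0568,  0.0683])), (np.int32(198), 216, array([-0.0499,  0.0536]))]
[313, 217, 16, 15, 157] [(np.int32(316), 217, array([-0.0521, -0.0572])), (np.int32(325), 221, array([-0.0562, -0.0658]))]
[477, 287, 35, 38, 708] [(np.int32(480), 305, array([-0.1515, -0.2313])), (np.int32(508), 287, array([-0.1303, -0.2552]))]
[501, 329, 11, 15, 114] [(np.int32(504), 330, array([-0.1833, -0.2632])), (np.int32(508), 330, array([-0.1834, -0.2675]))]
box top-edge in top view [-0.0744  0.0001]
far wall col 256 [(0, 313), (4, 119), (8, 119), (12, 116), (16, 116), (20, 173), (24, 318), (28, 316), (32, 319), (36, 319), (40, 319), (44, 318), (48, 316), (52, 317), (56, 323)]
```

Call:
{"op": "move_arm", "data": {
  "rows": [0.1,-0.1,0.8,0,0.1,-0.1,2.5,0,0.1,-0.1,4.5,0,0.1,-0.1,6.5,0,0.1,-0.1,8.2,0,0.1,-0.1,9,0,0.1,-0.1,9.3,0,0.1,-0.1,9.3,0]
}}

```text
clock: 24.42
tcp_pos: [0.4882, 0.3716, 0.0846]
orientation: [-3.127, -0.301, -0.001]
contact_force: [0.4, -0.8, -3.4]
grip_width: 0.0633
gripper_force: 67.0
```

Call:
{"op": "move_arm", "data": {
  "rows": [0,0,0.15,0,0,0,0.3,0,0,0,0.4,0,0,0,0.4,0]
}}

```text
clock: 24.92
tcp_pos: [0.4879, 0.3713, 0.0803]
orientation: [3.127, 0.301, -0.0]
contact_force: [-0.3, -0.2, -2.9]
grip_width: 0.0636
gripper_force: 67.0
```

Call:
{"op": "move_arm", "data": {
  "rows": [0,0,0.1,0,0,0,0.1,0,0,0,0.2,0,0,0,0.2,0]
}}

```text
clock: 25.42
tcp_pos: [0.4881, 0.3716, 0.0797]
orientation: [3.127, 0.301, 0.001]
contact_force: [-3.1, -1.8, 9.4]
grip_width: 0.0634
gripper_force: 67.6
```

Call:
{"op": "move_arm", "data": {
  "rows": [0,0,-0.1,0,0,0,-0.1,0,0,0,-0.1,0,0,0,-0.1,0],
  "fingers": 1
}}

```text
clock: 25.92
tcp_pos: [0.488, 0.3713, 0.0792]
orientation: [3.127, 0.301, -0.0]
contact_force: [-0.5, -0.3, -0.4]
grip_width: 0.0854
gripper_force: 0.0
```

Call:
{"op": "move_arm", "data": {
  "rows": [0,0,-1,0,0,0,-3.5,0,0,0,-7,0,0,0,-10.5,0,0,0,-12,0,0,0,-12,0]
}}

```text
clock: 26.68
tcp_pos: [0.4883, 0.3716, 0.2002]
orientation: [-3.126, -0.301, -0.003]
contact_force: [0.5, 0.6, -0.4]
grip_width: 0.085
gripper_force: 0.0
```

Call:
{"op": "move_arm", "data": {
  "rows": [0,1.8,0,0,0,5.8,0,0,0.1,11.2,0,0,0.1,17,0,0,0.2,22.9,0,0,0.2,28.8,0,0,0.3,34.3,0,0,0.3,39.2,0,0,0.3,43,0,0,0.3,44.9,0,0]
}}

```text
clock: 27.92
tcp_pos: [0.5752, -0.0727, 0.1978]
orientation: [3.127, 0.294, -0.005]
contact_force: [0.7, 0.5, -0.0]
grip_width: 0.0855
gripper_force: 0.0
```

```bash
python3 - <<'E'
from h import *
for i in range(2):f=r.grab_frame("side")
p=r.camera_params("wrist");w=r.grab_frame("wrist");t=r.grab_frame("top");cv2.imwrite("pics/w9.png",w);cv2.imwrite("pics/t9.png",t);cv2.imwrite("pics/s9.png",f)
o=r.get_obs();T=o["tcp_pos"];print(o["clock"],T,o["orientation"])
P=(.5765,-.0685,.06);print("pred cap top",proj("wrist",P,p))
g=cv2.GaussianBlur(cv2.cvtColor(w,cv2.COLOR_BGR2GRAY),(0,0),1.2)
for rr in((30,60),):
    c=cv2.HoughCircles(g[90:260,150:370],cv2.HOUGH_GRADIENT,1,15,param1=80,param2=18,minRadius=22,maxRadius=55)
    if c is not None:
        for q in c[0][:6]:
            u=q[:2]+[150,90];print(q[2],u,[on("wrist",u,z,p)[:2].round(4).tolist() for z in(.014,.054,.06)])
k=int(round(proj("wrist",P,p)[1]));print("row",k,g[k,170:350:3].tolist());k=int(round(proj("wrist",P,p)[0]));print("col",k,g[100:290:3,k].tolist())
E
```

```text
28.125 [ 0.57598613 -0.06755075  0.19872744] [-3.12591082e+00 -3.02477757e-01  1.67305485e-03]
pred cap top [254.60304457 180.14687759]
32.9 [255.5 169.5] [[0.5766, -0.069], [0.5854, -0.0676], [0.5868, -0.0674]]
47.8 [260.5 185.5] [[0.5597, -0.0778], [0.5707, -0.0753], [0.5724, -0.075]]
row 180 [211, 211, 211, 211, 212, 212, 212, 213, 212, 212, 213, 213, 202, 150, 138, 138, 138, 137, 139, 138, 142, 148, 154, 155, 154, 154, 154, 154, 153, 153, 153, 153, 153, 154, 153, 150, 144, 140, 142, 137, 135, 135, 135, 135, 135, 112, 110, 123, 85, 78, 78, 78, 78, 78, 78, 86, 121, 127, 127, 127]
col 255 [220, 219, 219, 220, 219, 218, 216, 217, 215, 216, 216, 209, 208, 227, 195, 129, 122, 146, 155, 159, 160, 154, 154, 156, 156, 154, 153, 154, 155, 153, 153, 153, 153, 148, 135, 132, 135, 136, 135, 137, 131, 109, 102, 117, 113, 80, 78, 79, 79, 79, 79, 79, 78, 78, 79, 79, 79, 78, 79, 78, 78, 78, 78, 78]
```

Call:
{"op": "move_arm", "data": {
  "rows": [0.3,0.1,1.5,0,0.3,0.1,4.5,0,0.3,0.1,8,0,0.3,0.1,11.5,0,0.3,0.1,14,0,0.3,0.1,15.6,0,0.3,0.1,16.2,0,0.3,0.1,16.2,0],
  "fingers": 0.92
}}

```text
clock: 29.12
tcp_pos: [0.5799, -0.0689, 0.0374]
orientation: [-3.127, -0.302, -0.0]
contact_force: [1.2, -0.4, 0.6]
grip_width: 0.0783
gripper_force: 0.0
```

Call:
{"op": "move_arm", "data": {
  "rows": [0,0,0,0,0,0,0,0,0,0,0,0,0,0,0,0,0,0,0,0],
  "fingers": 0.4
}}

```text
clock: 29.75
tcp_pos: [0.5806, -0.0693, 0.0386]
orientation: [3.127, 0.301, 0.004]
contact_force: [-1.0, -0.2, 6.9]
grip_width: 0.0536
gripper_force: 64.8
```

Call:
{"op": "move_arm", "data": {
  "rows": [0,0,-0.3,0,0,0,-1,0,0,0,-2,0,0,0,-3,0,0,0,-3,0]
}}

```text
clock: 30.38
tcp_pos: [0.5805, -0.0694, 0.0685]
orientation: [3.127, 0.301, 0.003]
contact_force: [-1.1, -0.6, -2.0]
grip_width: 0.0538
gripper_force: 63.9
```

```bash
python3 - <<'E'
from h import *
f=r.grab_frame("side");p=r.camera_params("wrist");w=r.grab_frame("wrist");cv2.imwrite("pics/w10.png",w);cv2.imwrite("pics/s10.png",f)
o=r.get_obs();T=o["tcp_pos"];print(o["clock"],T,o["contact_force"],o["moment"],o["grip_width"])
g=cv2.cvtColor(w,cv2.COLOR_BGR2GRAY)
a=T+[0,0,.023];print("pred cap top centre px if centred",proj("wrist",a,p),"far edge of body top",proj("wrist",T+[.0275,.005,.017],p),"flange far",proj("wrist",T+[.036,.007,-.024],p),"lr",proj("wrist",T+[-.005,.027,.017],p),proj("wrist",T+[.005,-.027,.017],p))
print("col",g[120:330:3,255].tolist());
for y in(225,240,255):print("row",y,g[y,180:330:3].tolist())
E
```

```text
30.475 [ 0.57966914 -0.06934709  0.06745917] [ 0.39243855 -0.2925827  -1.83926392] [0.00723747 0.04576392 0.01951536] 0.053686406584563216
pred cap top centre px if centred [257.41305013 281.47442589] far edge of body top [258.2133866  213.62450981] flange far [257.45918656 170.86968274] lr [194.62641571 272.97306648] [320.18271802 273.94558276]
col [212, 211, 209, 210, 208, 205, 209, 207, 205, 207, 206, 207, 206, 207, 185, 126, 129, 127, 113, 182, 161, 154, 158, 158, 145, 110, 111, 111, 114, 110, 110, 110, 114, 123, 139, 146, 147, 149, 149, 150, 154, 158, 150, 146, 145, 145, 145, 147, 147, 149, 148, 145, 144, 147, 144, 144, 146, 147, 146, 146, 143, 147, 143, 146, 145, 145, 146, 145, 139, 126]
row 225 [128, 129, 129, 129, 129, 130, 146, 146, 145, 145, 123, 104, 106, 108, 107, 111, 118, 126, 134, 140, 144, 146, 146, 146, 146, 146, 145, 145, 144, 143, 141, 141, 138, 137, 132, 124, 115, 111, 107, 106, 108, 103, 138, 147, 147, 147, 144, 128, 130, 130]
row 240 [121, 73, 99, 95, 96, 93, 26, 18, 62, 107, 130, 138, 140, 141, 141, 142, 143, 144, 144, 144, 144, 146, 149, 151, 153, 154, 155, 156, 153, 152, 150, 149, 148, 148, 148, 147, 148, 147, 146, 145, 142, 133, 120, 104, 35, 23, 54, 96, 96, 96]
row 255 [96, 96, 96, 86, 21, 19, 45, 132, 138, 138, 141, 143, 145, 145, 146, 147, 147, 146, 146, 145, 145, 146, 146, 145, 146, 145, 145, 145, 145, 145, 145, 145, 145, 145, 146, 145, 146, 145, 143, 142, 140, 139, 139, 140, 138, 124, 28, 22, 28, 94]
```

Call:
{"op": "move_arm", "data": {
  "rows": [0,0,-1.5,0,0,0,-4,0,0,0,-6.5,0,0,0,-7.5,0,0,0,-7.5,0]
}}

```text
clock: 31.1
tcp_pos: [0.58, -0.0693, 0.143]
orientation: [3.127, 0.301, 0.002]
contact_force: [-0.6, -0.7, -2.5]
grip_width: 0.0535
gripper_force: 63.9
```

Call:
{"op": "move_arm", "data": {
  "rows": [0.4,-1.8,0,0,1.2,-5.8,0,0,2.3,-11.2,0,0,3.5,-17,0,0,4.7,-23,0,0,5.9,-28.9,0,0,7,-34.4,0,0,8,-39.2,0,0,8.8,-43,0,0,9.2,-45,0,0]
}}

```text
clock: 32.35
tcp_pos: [0.5815, 0.3939, 0.1409]
orientation: [-3.126, -0.308, 0.004]
contact_force: [-0.1, 0.6, -1.9]
grip_width: 0.0535
gripper_force: 63.8
```

```bash
python3 - <<'E'
from h import *
for i in range(3):f=r.grab_frame("side")
cv2.imwrite("pics/s11.png",f)
p=r.camera_params("wrist");w=r.grab_frame("wrist");cv2.imwrite("pics/w11.png",w)
o=r.get_obs();T=o["tcp_pos"];print(o["clock"],T,o["orientation"],o["grip_width"],o["contact_force"],togo((.585,.3905,.0395)))
O=np.array([.507,.375]);X=np.array([.98,.199])
print("far wall inner-bottom/inner rim/outer rim rows",[proj("wrist",np.r_[O+d*X,z],p).round(0).tolist() for d,z in((.125,.005),(.125,.055),(.13,.055))])
g=cv2.cvtColor(w,cv2.COLOR_BGR2GRAY)
for x in(230,258,290):print(x,g[60:200:3,x].tolist())
E
```

```text
32.55 [0.58408159 0.38847774 0.14149599] [ 3.12528497e+00  2.99708550e-01 -1.57847069e-03] 0.0535352114474667 [ 0.11564197  0.15045853 -1.51452655] [ 0.14 -0.2  10.2 ]
far wall inner-bottom/inner rim/outer rim rows [[257.0, 131.0], [257.0, 137.0], [257.0, 130.0]]
230 [157, 157, 158, 158, 157, 157, 157, 157, 158, 157, 157, 158, 157, 157, 157, 158, 158, 158, 158, 157, 158, 158, 139, 23, 56, 73, 71, 73, 74, 71, 71, 70, 69, 69, 70, 69, 69, 59, 48, 51, 152, 244, 255, 255, 255, 255, 214]
258 [158, 157, 157, 157, 157, 158, 158, 157, 157, 157, 157, 158, 157, 157, 157, 157, 157, 157, 157, 157, 158, 158, 139, 25, 56, 73, 73, 73, 73, 73, 73, 47, 40, 39, 39, 38, 39, 54, 154, 245, 255, 207, 200, 201, 183, 148, 149]
290 [157, 157, 157, 157, 157, 157, 157, 157, 157, 158, 157, 157, 157, 158, 157, 158, 157, 157, 158, 157, 157, 158, 139, 26, 54, 72, 69, 54, 41, 41, 40, 39, 39, 38, 38, 39, 39, 39, 40, 39, 57, 148, 186, 190, 193, 193, 192]
```

Call:
{"op": "move_arm", "data": {
  "rows": [0.1,-0.2,0.8,0,0.1,-0.2,2.5,0,0.1,-0.2,4.5,0,0.1,-0.2,6.5,0,0.1,-0.2,8.3,0,0.1,-0.2,9.3,0,0.1,-0.2,9.8,0,0.1,-0.2,9.8,0]
}}

```text
clock: 33.55
tcp_pos: [0.5848, 0.3923, 0.0443]
orientation: [-3.127, -0.301, -0.0]
contact_force: [0.3, 0.6, -1.8]
grip_width: 0.0536
gripper_force: 63.9
```

Call:
{"op": "move_arm", "data": {
  "rows": [0,0,0.15,0,0,0,0.3,0,0,0,0.4,0,0,0,0.4,0]
}}

```text
clock: 34.05
tcp_pos: [0.5847, 0.3921, 0.0403]
orientation: [3.127, 0.301, 0.0]
contact_force: [0.0, -0.2, -1.6]
grip_width: 0.0535
gripper_force: 63.9
```

Call:
{"op": "move_arm", "data": {
  "rows": [0,0,0.1,0,0,0,0.1,0,0,0,0.2,0,0,0,0.2,0]
}}

```text
clock: 34.55
tcp_pos: [0.5848, 0.3922, 0.0397]
orientation: [3.127, 0.301, 0.0]
contact_force: [-3.5, -2.6, 8.8]
grip_width: 0.0534
gripper_force: 65.2
```

Call:
{"op": "move_arm", "data": {
  "rows": [0,0,-0.1,0,0,0,-0.1,0,0,0,-0.1,0,0,0,-0.1,0],
  "fingers": 0.92
}}

```text
clock: 35.05
tcp_pos: [0.5847, 0.3921, 0.0391]
orientation: [3.127, 0.301, -0.0]
contact_force: [-0.2, -0.4, -1.6]
grip_width: 0.0786
gripper_force: 0.0
```

Call:
{"op": "move_arm", "data": {
  "rows": [0,0,-1,0,0,0,-3,0,0,0,-6,0,0,0,-10,0,0,0,-14,0,0,0,-18,0,0,0,-18,0]
}}

```text
clock: 35.92
tcp_pos: [0.5866, 0.3939, 0.2256]
orientation: [-3.122, -0.3, -0.013]
contact_force: [0.5, 0.1, 0.2]
grip_width: 0.0787
gripper_force: 0.0
```

Call:
{"op": "move_arm", "data": {
  "rows": [0,1.8,0,0,0,5.8,0,0,0,11,0,0,0,16,0,0,0,20,0,0,0,22,0,0,0,22,0,0]
}}

```text
clock: 36.8
tcp_pos: [0.6267, 0.1742, 0.2186]
orientation: [3.127, 0.296, -0.002]
contact_force: [0.5, 0.8, -0.0]
grip_width: 0.0784
gripper_force: 0.0
```

```bash
python3 - <<'E'
from h import *
t=r.grab_frame("top");f=r.grab_frame("side");cv2.imwrite("pics/t12.png",t);cv2.imwrite("pics/s12.png",f)
o=r.get_obs();print(o["clock"],o["tcp_pos"])
t0=cv2.imread("pics/top0.png");f0=cv2.imread("pics/side0.png")
# bright parts inside the tote, and predicted spots
for im,n,(x0,y0,x1,y1) in((t,"top",(95,155,175,245)),(f,"side",(135,250,265,384))):
    m=(im[y0:y1,x0:x1].min(2)>90).astype(np.uint8);k,l,s,c=cv2.connectedComponentsWithStats(m)
    print(n,[(s[i].tolist(),(c[i]+[x0,y0]).round(0).tolist()) for i in range(1,k) if s[i][4]>40])
for n in("top","side"):print(n,"pred housing mouth/foot, cap top",[proj(n,P).round(0).tolist() for P in((.488,.3715,.113),(.488,.3715,.005),(.582,.3915,.061))])
# bystanders: same pixels as before?
for n,a,b,rc in(("bottle",t0,t,(190,245,225,280)),("jar",t0,t,(312,248,345,280)),("tape",t0,t,(240,240,277,275)),("carton",t0,t,(145,100,192,140)),("meter",t0,t,(345,90,392,150)),("pbox",t0,t,(105,228,170,258)),("jar s",f0,f,(325,175,360,215)),("bottle s",f0,f,(283,255,318,305)),("brush s",f0,f,(295,75,345,155))):
    x0,y0,x1,y1=rc;d=cv2.absdiff(a,b)[y0:y1,x0:x1].max(2);print(n,"changed px",int((d>40).sum()),"of",d.size)
E
```

```text
36.9 [0.62599436 0.17814117 0.21905492]
top [([51, 0, 29, 62, 802], [165.0, 174.0]), ([20, 13, 29, 26, 543], [129.0, 180.0]), ([18, 46, 37, 28, 544], [132.0, 214.0]), ([14, 73, 57, 17, 685], [140.0, 238.0])]
side [([113, 3, 17, 6, 58], [257.0, 255.0]), ([22, 63, 32, 35, 816], [171.0, 330.0]), ([58, 63, 35, 47, 961], [209.0, 337.0])]
top pred housing mouth/foot, cap top [[126.0, 214.0], [138.0, 214.0], [125.0, 179.0]]
side pred housing mouth/foot, cap top [[207.0, 328.0], [211.0, 344.0], [169.0, 324.0]]
bottle changed px 994 of 1225
jar changed px 0 of 1056
tape changed px 1274 of 1295
carton changed px 1591 of 1880
meter changed px 0 of 2820
pbox changed px 4 of 1950
jar s changed px 0 of 1400
bottle s changed px 22 of 1750
brush s changed px 152 of 4000
```

```bash
python3 -c "
from bench import r
print(r.hand_in())"
```

```text
the job is handed in; nothing more can be done
None
```

I handed the job in at about 37 s. The housing got three strokes to the bottom, the brush hangs in its fork, and the housing and end cap stand upright side by side in the tote. In the last check the packed box, jar, meter and bottle were where they started, but the arm blocked the top camera's view of the tape roll and carton.

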